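# Find the loaded lens cell by weight and present it to the inspection camera

### The job

Of the two identical-looking capped lens cells only the heavier one has its optics inside: lift each clear of the table in turn, the robot's left one first, to feel which is heavier. Then stand the lighter cell upright and centred on top of the narrow rest post and let go of it, and finish holding the heavier one still, upright and centred about 50 mm above the glass window of the inspection stage, without setting it down or letting go. Never drop a cell or tip one over, and leave everything else on the bench where it is.

Things in the scene. Friction and masses are not known exactly. Their poses are not given: they have to be found in the camera images.
- cell_left: one of two lens cells alike outside, the robot's left one at the start (larger y): closed aluminium cylinder, dark bands and cap, 50 mm diameter, 60 mm high, loose, upright on the table. Origin: centre of underside, z up its axis. Weighs 0.40 to 0.58 kg with optics inside, or 0.16 to 0.23 kg with only a plastic spacer; which is which varies and cannot be seen. The insert has 1 mm play.
- cell_right: one of two lens cells alike outside, the robot's right one at the start (smaller y): closed aluminium cylinder, dark bands and cap, 50 mm diameter, 60 mm high, loose, upright on the table. Origin: centre of underside, z up its axis. Weighs 0.40 to 0.58 kg with optics inside, or 0.16 to 0.23 kg with only a plastic spacer; which is which varies and cannot be seen. The insert has 1 mm play.
- post: the narrow rest post, fixed to the bench: dark foot 80 mm across and 10 mm high, steel stem 22 mm across, aluminium seat disc 36 mm across on top, flat, 80 mm above the table in all. Origin: centre of the underside of its foot. It stands on the left or on the right of the table
- post_top (a point): centre of the flat upper face of the rest post's seat disc (36 mm across), 80 mm above the table; z up
- stage: the inspection stage, fixed to the bench, across the table from the post: cream-white cast bridge 130 x 130 mm, with a flat round brass plate 112 mm across on top whose upper face is 60 mm above the table, a small glass window 40 mm across in its centre and a camera beneath. Origin: centre of its underside
- stage_window (a point): centre of the glass window, on the upper face of the stage's plate, 60 mm above the table; z up
- spare_ring: loose flat brass ring, 48 mm across, 12 mm high, lying near the middle of the table. Not part of the job; origin at its underside
- wipe_jar: loose small amber jar with black lid, 44 mm across, 55 mm high. Not part of the job; origin at its underside
- blower: loose red rubber dust blower standing nozzle up, 54 mm across, 85 mm high. Not part of the job; origin at its underside
- screwdriver: loose small grey-handled screwdriver lying on the table, 140 mm long. Not part of the job
- slide_box: loose flat grey box for slides, 80 x 55 x 26 mm. Not part of the job; origin at its underside
- lens_cap: loose flat white lens cap, 54 mm across, 11 mm high. Not part of the job; origin at its underside
Things that resemble listed ones, but are neither listed nor needed, are in the scene too. Leave any green look-alike of the cell_right alone. Leave any pink look-alike of the cell_left alone.

How it is judged:
On the way, in this order (a step that is already met when the one before it is completed fails the run):
1. the left cell is lifted in the gripper, at least 25 mm clear of the table, the right one not gripped (height (world z) of cell_left above 0.025 m and contact force between cell_left and the fingers above 2 N and contact force between cell_right and the fingers below 0.1 N), for 0.2 s.
2. then the right cell is lifted in the gripper, at least 25 mm clear of the table, the left one not gripped (height (world z) of cell_right above 0.025 m and contact force between cell_right and the fingers above 2 N and contact force between cell_left and the fingers below 0.1 N), for 0.2 s.
At the end, for the whole second after the job is handed in: The lighter cell stands free and upright (0.08 rad) on the post, centred within 12 mm (it loads the post by under 3 N); the heavier is held still in the gripper, upright (0.15 rad), underside 20 to 80 mm above the stage window, centred within 15 mm, clear of the stage (((horizontal distance between cell_left and post_top below 0.012 m and z of cell_left in the frame of post_top between -0.004 and 0.004 m and angle between cell_left's own z axis and vertical below 0.08 rad and contact force between cell_left and the fingers below 0.1 N and contact force between cell_left and post between 0.5 and 3 N and linear speed of cell_left below 0.02 m/s and horizontal distance between cell_right and stage_window below 0.015 m and z of cell_right in the frame of stage_window between 0.02 and 0.08 m and angle between cell_right's own z axis and vertical below 0.15 rad and contact force between cell_right and the fingers above 2 N and contact force between cell_right and stage below 0.1 N and linear speed of cell_right below 0.03 m/s) or (horizontal distance between cell_right and post_top below 0.012 m and z of cell_right in the frame of post_top between -0.004 and 0.004 m and angle between cell_right's own z axis and vertical below 0.08 rad and contact force between cell_right and the fingers below 0.1 N and contact force between cell_right and post between 0.5 and 3 N and linear speed of cell_right below 0.02 m/s and horizontal distance between cell_left and stage_window below 0.015 m and z of cell_left in the frame of stage_window between 0.02 and 0.08 m and angle between cell_left's own z axis and vertical below 0.15 rad and contact force between cell_left and the fingers above 2 N and contact force between cell_left and stage below 0.1 N and linear speed of cell_left below 0.03 m/s))); the arm keeps its last pose, push and grip.
It fails at once if a cell is tipped over (more than 0.5 rad) (angle between any of cell_left, cell_right's own z axis and vertical above 0.5 rad).
It fails at once if a cell is dropped (falls faster than 0.5 m/s out of the gripper) ((linear speed of cell_left above 0.5 m/s and contact force between cell_left and the fingers below 0.1 N) or (linear speed of cell_right above 0.5 m/s and contact force between cell_right and the fingers below 0.1 N)).
It fails at once if another loose thing is shifted by more than 30 mm (distance of any of spare_ring, wipe_jar, blower, screwdriver, slide_box, lens_cap from where it was at the start of the episode above 0.03 m).
It also fails if it takes over 72 s, if anything falls off the work surface, if the arm or the gripper's body presses on something with over 40 N, if the wrist force passes 120 N, or if a joint passes its speed limit or range.

### The arm

A 6-joint arm with a two-finger parallel gripper is mounted at the origin on the work surface. World frame = base frame: x ahead of the robot, y to its left, z up, the work surface at z = 0. Lengths are in m, angles in rad, forces in N, time in s.
With the tool pointing down it reaches from about 0.35 to 0.725 m from the base axis. Payload 4.3 kg.
Tool frame: the origin (TCP) lies midway between the tips of the shut fingers; the grasp point (between the pads) lies 19 mm behind it; z points along the fingers, y is the line along which they close (so a half turn about z gives the same grasp; the last joint's range is limited). The gripper opens to 85 mm and grips with 20 to 120 N. Pads are 22 mm wide; open, the fingers measure 114 mm over their backs; the gripper's body (76 mm by 85 mm) begins 54 mm behind the grasp point. The pads swing forward as they close: fully open they stand 13 mm farther back than shut.
Start: joints at [1.114, 0.377, 0.081, 1.274, 0, 1.46], TCP at [0.195, 0.541, 0.231] pointing down, gripper open.
Joint ranges: [-2.72, 2.72], [-0.84, 1.66], [-1.02, 1.22], [-1.77, 2.12], [-1.37, 1.28], [-3.14, 3.14]. Speed limits (rad/s): [2.57, 2.57, 3.14, 3.14, 3.14, 3.14].

### API

Orientations are given as a rotation vector (axis times angle).
In Python, from cell import state, grab_frame, calibration, job_done gives the robot as it stands.
- The arm moves only by the tool drive_tool, never from a script. Its arguments are lists of equal length, an entry for each row: "offset": the shift along the world's x, y, z scaled (see below), a list of three; "yaw": the turn about the world's z scaled (see below); "fingers": the opening, from 0 (shut) to 1 (fully open). In form: {"offset": [[x, y, z], ...], "yaw": [yaw, ...], "fingers": [fingers, ...]}. A call has 1 to 8 rows; each row is the pose to reach, as a shift and turn from the pose commanded when the call began; what a row does not reach only later rows make up. The controller multiplies each number of a shift by 250 mm and each number of a turn by 90 degrees. A row lasts 1/12 s, in which the tool goes at most 41.7 mm and 7.16 degrees, less where a joint would pass 70% of its speed; a pose out of reach is approached as far as the arm can. A call with a number of a shift or a turn outside -1 to 1 is refused whole. A call with a gripper value outside its range is refused whole. The fingers move at their own pace and stop on an object; the grip force is fixed at half the most. Time passes only in rows, so rows that repeat a pose let the fingers close. It gives the time, the measured TCP pose, the force, the opening and the grip force at its end, in the units of the state.
- state(): the state, without advancing time (a new reading comes with each control period).
- grab_frame(name): name is "side" or "top" or "wrist"; returns the picture (480x640x3 uint8, red, green, blue); there is no depth.
- calibration(name): a dict with "fovy" (degrees; the focal length in pixels is half the picture's height over the tangent of half this angle, whatever the lens; pixels are square), "cx", "cy" (the principal point, pixels), "cam_to_world" (4x4, takes a point from camera to world coordinates); the wrist camera has in their place "mount" (4x4, takes a point from camera to tool coordinates, whose origin is the TCP and whose axes are the flange's). Camera axes: x right, y up, looking along -z (the intrinsics and any distortion apply to the point x, -y, -z); pixel columns grow to the right and rows downward; lengths in m; the calibration is good to about 2 mm. A picture is of the moment at which its call begins: read the wrist's pose just before it. calibration takes no time and is no camera call.
- job_done(): hands the job in; it is judged then, once.
The state is a dict: "t": time; "joint_positions": joint angles; "qvel": joint speeds; "joint_torque": joint torques, N m; "eef_pos": TCP position; "eef_rot": TCP orientation; "force": force on the tool from outside, world axes, zero at the start; "ft_torque": the same for the moment, N m; "opening": finger opening in m; "finger_force": force on a finger pad.
Only numpy, scipy, OpenCV 4.12 (cv2) and the standard library are available. Lean on these libraries where they do the work, as an engineer would, in place of code of your own. Each camera call takes 0.05 s, during which the arm holds its last target. There are 200 camera calls.

## Working session

There is one attempt and no reset: what is moved stays moved. The work goes in short steps, Python scripts to look and compute and a tool call to move; the robot and the scene stay as the last step left them, time stands still between calls to the robot, and variables do not carry over. Pictures are saved under pics/ and viewed, at most 10 in all, crops included, and the job is handed in when it is done.

Besides the shell and the picture viewer there is one more tool, called as name(argument=value, ...) on one line, values as JSON. drive_tool: Moves the arm, as the interface text tells. Its arguments: {"type":"object","properties":{"offset":{"type":"array"},"yaw":{"type":"array"},"fingers":{"type":"array"}},"required":["offset","yaw","fingers"]}

```bash
mkdir -p pics; ls
python3 - <<'E'
from cell import *
import cv2,numpy as np
for n in("top","side"):
    cv2.imwrite(f"pics/{n}0.png",grab_frame(n)[:,:,::-1])
for n in("top","side","wrist"):print(n,calibration(n))
print(state())
E
```

```text
pics
top {'fovy': 57.025245707349, 'cx': 316.2609942988823, 'cy': 240.13318468879842, 'cam_to_world': array([[-3.26038956e-02,  9.77714094e-01, -2.07393675e-01,
         3.36639416e-01],
       [-9.99468324e-01, -3.18458427e-02,  6.99361592e-03,
         1.75742764e-02],
       [ 2.33130508e-04,  2.07511428e-01,  9.78232566e-01,
         1.01320320e+00],
       [ 0.00000000e+00,  0.00000000e+00,  0.00000000e+00,
         1.00000000e+00]])}
side {'fovy': 57.05973497687359, 'cx': 315.1012504263655, 'cy': 238.49684657363926, 'cam_to_world': array([[ 0.99724653,  0.01217401, -0.07315158,  0.4601436 ],
       [-0.07021839,  0.47224052, -0.87866846, -0.86133538],
       [ 0.02384822,  0.88138566,  0.47179506,  0.57338919],
       [ 0.        ,  0.        ,  0.        ,  1.        ]])}
wrist {'fovy': 62.65132527844991, 'cx': 320.09386044250033, 'cy': 237.28775137111688, 'mount': array([[-1.13473194e-03,  9.65524323e-01,  2.60310379e-01,
         6.48151948e-02],
       [ 9.99999341e-01,  1.05015747e-03,  4.63979238e-04,
        -4.35710992e-04],
       [ 1.74616352e-04,  2.60310734e-01, -9.65524879e-01,
        -1.41859134e-01],
       [ 0.00000000e+00,  0.00000000e+00,  0.00000000e+00,
         1.00000000e+00]])}
{'t': 0.1, 'joint_positions': array([ 1.11370813e+00,  3.78020425e-01,  7.97686061e-02,  1.27443560e+00,
       -4.77890738e-06,  1.46049787e+00]), 'qvel': array([ 0.00090509, -0.00286169,  0.00300481, -0.00263231, -0.0011321 ,
       -0.00217972]), 'joint_torque': array([ 7.95420292e-04, -4.64694715e+01,  2.70582390e+01,  1.20188895e-02,
       -2.02091287e-04, -8.92324294e-06]), 'eef_pos': array([0.19515895, 0.54022812, 0.2304405 ]), 'eef_rot': array([-5.41919747e-01, -3.09396550e+00,  2.85340674e-03]), 'force': array([-0.74577415, -0.21831566, -0.48689404]), 'ft_torque': array([-0.02530763,  0.00905554,  0.02007656]), 'finger_force': 0.0, 'opening': 0.08539983102819107}
```

View pics/top0.png

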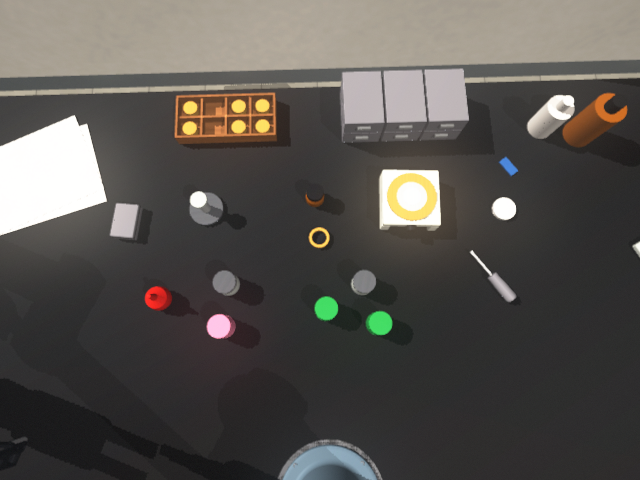

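View pics/side0.png

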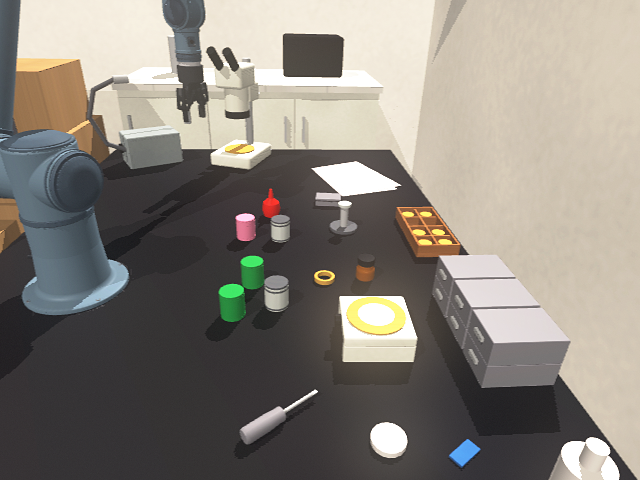

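In the top picture, the grey dark-capped cells are at (226,283) on the left and (364,283) on the right. Things that could be mistaken for them are the pink one (221,327), the greens (326,309) and (380,323), and the amber jar (315,197). The post is at (203,205) and the stage at (411,197). I'll check this in a close crop.

Run:
```python
import cv2
i=cv2.imread("pics/top0.png")
a=cv2.resize(i[175:345,180:260],None,fx=3.5,fy=3.5,interpolation=cv2.INTER_CUBIC)
b=cv2.resize(i[165:335,340:450],None,fx=3.5,fy=3.5,interpolation=cv2.INTER_CUBIC)
cv2.imwrite("pics/crop1.png",cv2.hconcat([cv2.convertScaleAbs(a,alpha=1.8,beta=25),cv2.convertScaleAbs(b,alpha=1.,beta=25)]))
```

```text
(no output)
```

View pics/crop1.png

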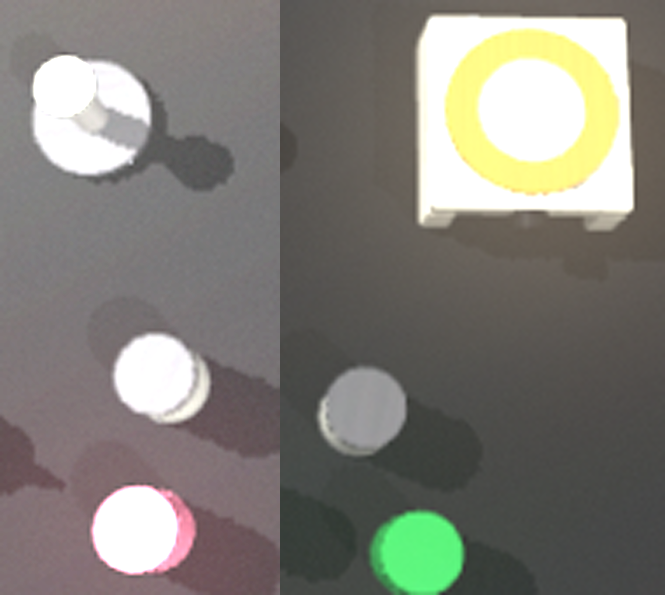

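Crop: the left cell's cap is at full-picture (223.9,280.7) and the right's at (364.2,281.1). The post seat is at (198.5,199.5), its foot at (206,208.4), and the window at (411.7,196.4). The cells are grey and clearly distinct from the pink and green ones.

```bash
cat > h.py <<'E'
from cell import *
import numpy as np,cv2
from scipy.spatial.transform import Rotation as R
def ray(n,u,v,z,T=None):
    c=calibration(n);f=240/np.tan(np.radians(c["fovy"]/2))
    if T is None:T=c["cam_to_world"]
    d=T[:3,:3]@np.array([(u-c["cx"])/f,-(v-c["cy"])/f,-1]);o=T[:3,3]
    return o+d*(z-o[2])/d[2]
def wristT(s):
    T=np.eye(4);T[:3,:3]=R.from_rotvec(s["eef_rot"]).as_matrix();T[:3,3]=s["eef_pos"]
    return T@calibration("wrist")["mount"]
def proj(n,p,T=None):
    c=calibration(n);f=240/np.tan(np.radians(c["fovy"]/2))
    if T is None:T=c["cam_to_world"]
    q=np.linalg.inv(T)@np.r_[p,1]
    return np.array([c["cx"]+f*q[0]/-q[2],c["cy"]-f*q[1]/-q[2]])
E
python3 - <<'E'
from h import *
np.set_printoptions(precision=4,suppress=True)
for k,u,v,z in[("L",223.9,280.7,.06),("R",364.2,281.1,.06),("post",198.5,199.5,.08),("foot",206,208.4,.01),("win",411.7,196.4,.06),("pink",219,326,.06),("green1",326,308,.06),("green2",379.5,323,.06),("jar",314,192,.055),("blower",157,298,.04),("ring",319,237,.01)]:
    p=ray("top",u,v,z);print(k,p,np.hypot(p[0],p[1]),proj("side",p))
print(R.from_rotvec(state()["eef_rot"]).as_matrix(), ray("top",0,0,0),ray("top",639,0,0))
E
```

```text
L [0.4556 0.2134 0.06  ] 0.5030653161890799 [280.7593 218.0354]
R [ 0.4448 -0.0899  0.06  ] 0.4538115056131967 [275.8496 280.9632]
post [0.6344 0.2671 0.08  ] 0.6882936386542483 [344.6235 202.7549]
foot [0.6342 0.2677 0.01  ] 0.6883775455304382 [343.2021 225.0448]
win [ 0.6324 -0.2074  0.06  ] 0.6655492565093616 [375.5811 313.8699]
pink [0.3596 0.2227 0.06  ] 0.42299338855249213 [244.9698 216.8506]
green1 [ 0.3899 -0.0052  0.06  ] 0.38997397296527103 [251.5706 260.3832]
green2 [ 0.3548 -0.1175  0.06  ] 0.3737003712654972 [230.8108 289.4418]
jar [0.6516 0.0122 0.055 ] 0.6516832146131184 [365.5229 256.5864]
blower [0.4248 0.3636 0.04  ] 0.5591374266901266 [270.4726 202.5562]
ring [0.5566 0.0038 0.01  ] 0.5565748252114912 [324.49  275.609]
[[-0.9405  0.3399 -0.0008]
 [ 0.3399  0.9405 -0.0017]
 [ 0.0002 -0.0019 -1.    ]] [1.2288 0.8266 0.    ] [ 1.1739 -0.8658  0.    ]
```

The side-view projections agree with the side picture, so I'm moving to hover over the left cell.

drive_tool(offset=[[0.08,-0.1,0],[0.18,-0.23,0],[0.28,-0.36,0],[0.38,-0.49,0],[0.48,-0.61,0],[0.56,-0.71,0],[0.6,-0.75,0],[0.6,-0.75,0]], yaw=[0,0,0,0,0,0,0,0], fingers=[1,1,1,1,1,1,1,1])

```text
t: 0.77
eef_pos: [0.3472, 0.3509, 0.231]
eef_rot: [0.549, 3.093, -0.002]
force: [-0.1, 0.0, -1.2]
opening: 0.0851
finger_force: 0.0
```

drive_tool(offset=[[0.06,-0.08,-0.05],[0.16,-0.2,-0.12],[0.26,-0.33,-0.2],[0.36,-0.45,-0.28],[0.42,-0.53,-0.32],[0.442,-0.56,-0.36],[0.442,-0.56,-0.36],[0.442,-0.56,-0.36]], yaw=[0,0,0,0,0,0,0,0], fingers=[1,1,1,1,1,1,1,1])

```text
t: 1.43
eef_pos: [0.4548, 0.2138, 0.1408]
eef_rot: [-0.542, -3.092, 0.0]
force: [0.5, -0.1, 0.2]
opening: 0.0853
finger_force: 0.0
```

Run:
```python
from h import *
np.set_printoptions(precision=4,suppress=True)
s=state();T=wristT(s);i=grab_frame("wrist")
print(s["t"],s["eef_pos"],s["eef_rot"],s["force"],[proj("wrist",p,T) for p in([.4556,.2134,.06],[.4556,.2134,.0])])
cv2.imwrite("pics/w1.png",i[:,:,::-1])
```

```text
1.4333 [0.4548 0.2138 0.1408] [-0.5417 -3.092   0.0001] [ 0.4716 -0.0942  0.1766] [array([320.8804, 246.8867]), array([320.7774, 223.924 ])]
```

View pics/w1.png

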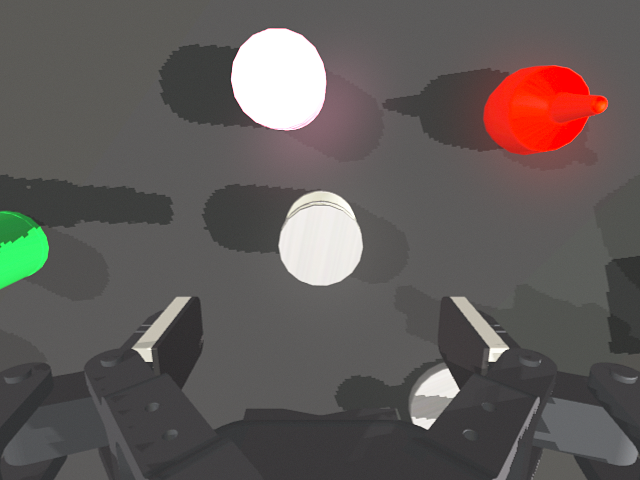

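The wrist view shows the cell's cap at (320,245) against (321,247) predicted, so it is aligned to about 1 mm. Descending and gripping.

drive_tool(offset=[[0,0,-0.08],[0,0,-0.18],[0,0,-0.28],[0,0,-0.38],[0,0,-0.46],[0,0,-0.51],[0,0,-0.515],[0,0,-0.515]], yaw=[0,0,0,0,0,0,0,0], fingers=[1,1,1,1,1,1,1,1])

```text
t: 2.15
eef_pos: [0.4551, 0.2147, 0.0129]
eef_rot: [-0.538, -3.094, -0.0]
force: [0.6, 0.0, 0.1]
opening: 0.0854
finger_force: 0.0
```

drive_tool(offset=[[0,0,0],[0,0,0],[0,0,0],[0,0,0],[0,0,0],[0,0,0],[0,0,0],[0,0,0]], yaw=[0,0,0,0,0,0,0,0], fingers=[0.8,0.6,0.5,0.4,0.3,0.2,0.1,0])

```text
t: 2.82
eef_pos: [0.4572, 0.2139, 0.0142]
eef_rot: [0.541, 3.092, 0.003]
force: [-1.8, 0.4, 6.5]
opening: 0.0489
finger_force: 61.5
```

drive_tool(offset=[[0,0,0],[0,0,0],[0,0,0.03],[0,0,0.08],[0,0,0.14],[0,0,0.2],[0,0,0.24],[0,0,0.24]], yaw=[0,0,0,0,0,0,0,0], fingers=[0,0,0,0,0,0,0,0])

```text
t: 3.48
eef_pos: [0.4578, 0.2139, 0.0751]
eef_rot: [0.541, 3.091, 0.003]
force: [0.8, -0.1, -1.6]
opening: 0.0487
finger_force: 62.3
```

drive_tool(offset=[[0,0,0],[0,0,0],[0,0,0],[0,0,0],[0,0,0],[0,0,0],[0,0,0],[0,0,0]], yaw=[0,0,0,0,0,0,0,0], fingers=[0,0,0,0,0,0,0,0])

```text
t: 4.15
eef_pos: [0.4559, 0.2133, 0.0724]
eef_rot: [-0.542, -3.094, 0.0]
force: [-0.3, 0.0, -1.8]
opening: 0.0486
finger_force: 62.3
```

Run:
```python
from h import *
np.set_printoptions(precision=4,suppress=True)
F=[]
for k in range(12):
    i=grab_frame("wrist");s=state();F.append(s["force"])
print(s["t"],s["eef_pos"],s["opening"],s["finger_force"],np.mean(F,0),np.std(F,0),s["joint_torque"])
cv2.imwrite("pics/w2.png",i[:,:,::-1])
```

```text
4.75 [0.456  0.2133 0.0726] 0.04867228974565149 62.293056305497885 [ 0.2172  0.0771 -1.9861] [0.3827 0.6801 0.3593] [ -0.0014 -41.8306  23.7487   0.0037   0.0029   0.    ]
```

The left cell weighs about 2.0 N (0.20 kg), which is in the light range. I'll set it back gently, then weigh the right one as the task orders.

drive_tool(offset=[[0,0,-0.03],[0,0,-0.08],[0,0,-0.13],[0,0,-0.18],[0,0,-0.21],[0,0,-0.225],[0,0,-0.231],[0,0,-0.231]], yaw=[0,0,0,0,0,0,0,0], fingers=[0,0,0,0,0,0,0,0])

```text
t: 5.42
eef_pos: [0.4556, 0.2132, 0.0148]
eef_rot: [-0.542, -3.094, 0.0]
force: [0.3, -0.4, -2.3]
opening: 0.0486
finger_force: 62.4
```

drive_tool(offset=[[0,0,0],[0,0,0],[0,0,0],[0,0,0],[0,0,0],[0,0,0],[0,0,0],[0,0,0]], yaw=[0,0,0,0,0,0,0,0], fingers=[0.58,0.65,0.75,0.9,1,1,1,1])

```text
t: 6.08
eef_pos: [0.456, 0.2133, 0.0149]
eef_rot: [0.542, 3.094, 0.0]
force: [0.4, -0.4, 0.4]
opening: 0.0853
finger_force: 0.0
```

drive_tool(offset=[[0,0,0.04],[0,0,0.12],[0,0,0.22],[0,0,0.34],[0,0,0.44],[0,0,0.5],[0,0,0.52],[0,0,0.52]], yaw=[0,0,0,0,0,0,0,0], fingers=[1,1,1,1,1,1,1,1])

```text
t: 6.75
eef_pos: [0.4572, 0.2137, 0.1467]
eef_rot: [0.541, 3.091, 0.003]
force: [0.5, -0.3, -0.2]
opening: 0.0855
finger_force: 0.0
```

Run:
```python
from h import *
np.set_printoptions(precision=4,suppress=True)
s=state();T=wristT(s);i=grab_frame("wrist")
print(s["t"],s["eef_pos"],s["eef_rot"],s["force"],proj("wrist",[.4556,.2134,.06],T))
cv2.imwrite("pics/w3.png",i[100:340,150:490,::-1])
a=cv2.imread("pics/w2.png");cv2.imwrite("pics/w23.png",cv2.hconcat([a[100:480,120:520],i[100:480,120:520,::-1]]))
```

```text
6.75 [0.4572 0.2137 0.1467] [0.5414 3.0912 0.0029] [ 0.4796 -0.311  -0.1587] [319.2336 239.7274]
```

View pics/w23.png

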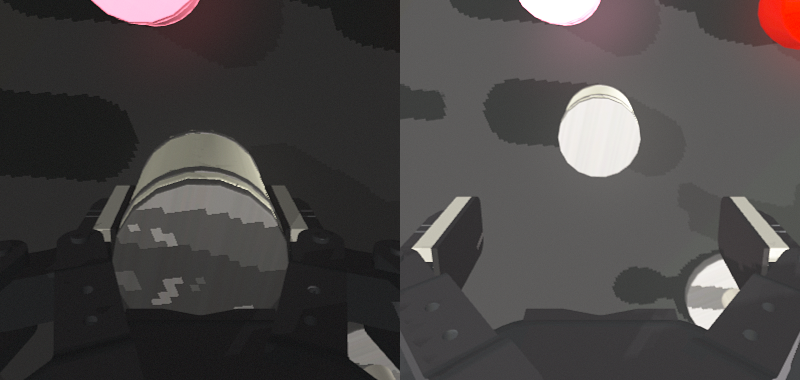

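The left cell stands where it was, its cap at (320,237) against (319,240) predicted. Its bright cap and bands match the held view. Next, the right cell.

drive_tool(offset=[[0,-0.06,0],[0,-0.16,0],[-0.01,-0.28,0],[-0.01,-0.4,0],[-0.02,-0.52,0],[-0.02,-0.64,0],[-0.02,-0.76,0],[-0.02,-0.86,0]], yaw=[0,0,0,0,0,0,0,0], fingers=[1,1,1,1,1,1,1,1])

```text
t: 7.47
eef_pos: [0.4492, -0.0033, 0.1431]
eef_rot: [-0.543, -3.091, 0.001]
force: [-0.2, -0.2, 0.0]
opening: 0.0855
finger_force: 0.0
```

drive_tool(offset=[[-0.01,-0.1,0],[-0.015,-0.2,0],[-0.02,-0.28,0],[-0.025,-0.33,0],[-0.026,-0.354,0],[-0.026,-0.354,0],[-0.026,-0.354,0],[-0.026,-0.354,0]], yaw=[0,0,0,0,0,0,0,0], fingers=[1,1,1,1,1,1,1,1])

```text
t: 8.13
eef_pos: [0.444, -0.0893, 0.1443]
eef_rot: [-0.54, -3.093, -0.001]
force: [-0.7, 0.5, 0.3]
opening: 0.0859
finger_force: 0.0
```

Run:
```python
from h import *
np.set_printoptions(precision=4,suppress=True)
s=state();T=wristT(s);i=grab_frame("wrist")
print(s["t"],s["eef_pos"],s["eef_rot"],s["force"],proj("wrist",[.4448,-.0899,.06],T))
cv2.imwrite("pics/w4.png",i[100:340,120:520,::-1])
```

```text
8.1333 [ 0.444  -0.0893  0.1443] [-0.5403 -3.0935 -0.0011] [-0.6625  0.4659  0.285 ] [320.3871 245.29  ]
```

View pics/w4.png

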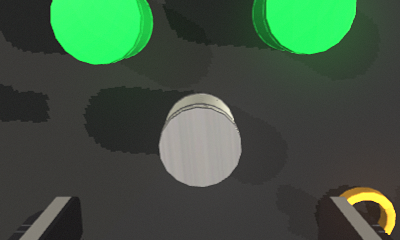

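The right cell's cap is at (320,246) against (320,245) predicted. Aligned, so descend, grip and lift.

drive_tool(offset=[[0,0,-0.08],[0,0,-0.18],[0,0,-0.28],[0,0,-0.38],[0,0,-0.46],[0,0,-0.51],[0,0,-0.52],[0,0,-0.52]], yaw=[0,0,0,0,0,0,0,0], fingers=[1,1,1,1,1,1,1,1])

```text
t: 8.85
eef_pos: [0.4435, -0.0892, 0.0141]
eef_rot: [-0.54, -3.093, -0.001]
force: [0.3, 0.6, 0.5]
opening: 0.0853
finger_force: 0.0
```

drive_tool(offset=[[0,0,0],[0,0,0],[0,0,0],[0,0,0],[0,0,0],[0,0,0],[0,0,0],[0,0,0]], yaw=[0,0,0,0,0,0,0,0], fingers=[0.8,0.6,0.5,0.4,0.3,0.2,0.1,0])

```text
t: 9.52
eef_pos: [0.4457, -0.0902, 0.0163]
eef_rot: [0.542, 3.092, 0.001]
force: [-1.0, 2.0, 6.6]
opening: 0.0495
finger_force: 61.8
```

drive_tool(offset=[[0,0,0],[0,0,0],[0,0,0.03],[0,0,0.08],[0,0,0.14],[0,0,0.2],[0,0,0.24],[0,0,0.24]], yaw=[0,0,0,0,0,0,0,0], fingers=[0,0,0,0,0,0,0,0])

```text
t: 10.18
eef_pos: [0.4457, -0.0907, 0.077]
eef_rot: [0.542, 3.091, -0.001]
force: [0.8, -0.3, -4.4]
opening: 0.0497
finger_force: 63.2
```

drive_tool(offset=[[0,0,0],[0,0,0],[0,0,0],[0,0,0]], yaw=[0,0,0,0], fingers=[0,0,0,0])

```text
t: 10.52
eef_pos: [0.4435, -0.0899, 0.074]
eef_rot: [-0.542, -3.093, -0.001]
force: [0.5, 0.3, -5.0]
opening: 0.0491
finger_force: 63.1
```

Run:
```python
from h import *
np.set_printoptions(precision=4,suppress=True)
F=[]
for k in range(12):
    i=grab_frame("wrist");s=state();F.append(s["force"])
print(s["t"],s["eef_pos"],s["opening"],s["finger_force"],np.mean(F,0),np.std(F,0))
```

```text
11.1167 [ 0.4445 -0.0902  0.0749] 0.0495111198422381 63.111264780163765 [ 0.1238  0.1909 -4.6866] [0.3438 0.4246 0.718 ]
```

The right cell is about 4.7 N, so it is the heavier. I'll set it back and fetch the left (lighter) cell.

drive_tool(offset=[[0,0,-0.03],[0,0,-0.08],[0,0,-0.13],[0,0,-0.18],[0,0,-0.21],[0,0,-0.225],[0,0,-0.231],[0,0,-0.231]], yaw=[0,0,0,0,0,0,0,0], fingers=[0,0,0,0,0,0,0,0])

```text
t: 11.78
eef_pos: [0.4442, -0.0901, 0.017]
eef_rot: [-0.542, -3.094, -0.0]
force: [-0.4, -0.0, -4.3]
opening: 0.0489
finger_force: 63.2
```

drive_tool(offset=[[0,0,0],[0,0,0],[0,0,0],[0,0,0],[0,0,0],[0,0,0],[0,0,0],[0,0,0]], yaw=[0,0,0,0,0,0,0,0], fingers=[0.58,0.65,0.75,0.9,1,1,1,1])

```text
t: 12.45
eef_pos: [0.4446, -0.0902, 0.0172]
eef_rot: [0.542, 3.094, 0.0]
force: [-0.6, -0.0, 0.2]
opening: 0.085
finger_force: 0.0
```

drive_tool(offset=[[0,0,0.04],[0,0,0.12],[0,0,0.22],[0,0,0.34],[0,0,0.44],[0,0,0.5],[0,0,0.52],[0,0,0.52]], yaw=[0,0,0,0,0,0,0,0], fingers=[1,1,1,1,1,1,1,1])

```text
t: 13.12
eef_pos: [0.4456, -0.0906, 0.1483]
eef_rot: [0.541, 3.091, -0.001]
force: [0.4, -0.4, -0.1]
opening: 0.0855
finger_force: 0.0
```

drive_tool(offset=[[0,0.06,0],[0,0.16,0],[0.01,0.28,0],[0.01,0.4,0],[0.02,0.52,0],[0.02,0.64,0],[0.02,0.76,0],[0.02,0.86,0]], yaw=[0,0,0,0,0,0,0,0], fingers=[1,1,1,1,1,1,1,1])

```text
t: 13.78
eef_pos: [0.4479, 0.1265, 0.1452]
eef_rot: [-0.54, -3.092, 0.001]
force: [0.7, -0.5, -0.8]
opening: 0.0851
finger_force: 0.0
```

drive_tool(offset=[[0.01,0.1,0],[0.015,0.2,0],[0.02,0.28,0],[0.022,0.33,0],[0.022,0.354,0],[0.022,0.354,0],[0.022,0.354,0],[0.022,0.354,0]], yaw=[0,0,0,0,0,0,0,0], fingers=[1,1,1,1,1,1,1,1])

```text
t: 14.45
eef_pos: [0.4547, 0.2123, 0.1467]
eef_rot: [-0.544, -3.094, 0.001]
force: [0.4, -0.4, -0.6]
opening: 0.0852
finger_force: 0.0
```

Run:
```python
from h import *
np.set_printoptions(precision=4,suppress=True)
s=state();T=wristT(s);i=grab_frame("wrist")
cv2.imwrite("pics/w5.png",i[100:340,120:520,::-1])
t=grab_frame("top");cv2.imwrite("pics/w5t.png",cv2.vconcat([i[100:480,120:520,::-1],cv2.resize(t[250:330,180:400,::-1],(400,145))]))
print(s["t"],s["eef_pos"],s["eef_rot"],s["force"],proj("wrist",[.4545,.2137,.06],T),ray("wrist",320,245,.06,T))
```

```text
14.45 [0.4547 0.2123 0.1467] [-0.5437 -3.0936  0.0013] [ 0.4045 -0.371  -0.5534] [323.2793 241.3626] [0.456  0.2111 0.06  ]
```

View pics/w5t.png

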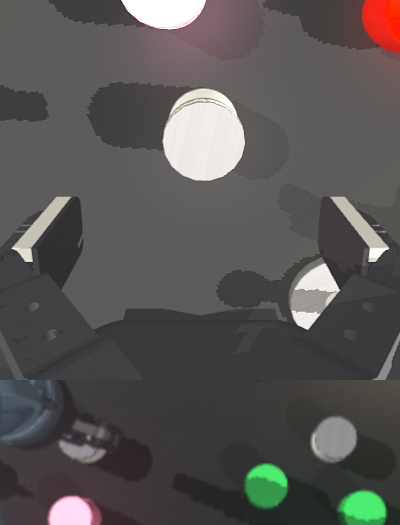

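Cap at (323.5,240), so the cell is at about (0.454, 0.214). The right cell is still upright in the top view. Now grip and lift the left cell.

drive_tool(offset=[[0,0.004,-0.08],[0,0.004,-0.18],[0,0.004,-0.28],[0,0.004,-0.38],[0,0.004,-0.46],[0,0.004,-0.51],[0,0.004,-0.529],[0,0.004,-0.529]], yaw=[0,0,0,0,0,0,0,0], fingers=[1,1,1,1,1,1,1,1])

```text
t: 15.22
eef_pos: [0.454, 0.2134, 0.0139]
eef_rot: [-0.543, -3.092, 0.002]
force: [-0.2, -0.1, 0.3]
opening: 0.0856
finger_force: 0.0
```

drive_tool(offset=[[0,0,0],[0,0,0],[0,0,0],[0,0,0],[0,0,0],[0,0,0],[0,0,0],[0,0,0]], yaw=[0,0,0,0,0,0,0,0], fingers=[0.8,0.6,0.5,0.4,0.3,0.2,0.1,0])

```text
t: 15.88
eef_pos: [0.4563, 0.2146, 0.0164]
eef_rot: [0.541, 3.092, 0.001]
force: [-0.9, -1.5, 5.7]
opening: 0.0489
finger_force: 61.7
```

drive_tool(offset=[[0,0,0],[0,0,0.04],[0,0,0.12],[0,0,0.22],[0,0,0.32],[0,0,0.42],[0,0,0.48],[0,0,0.5]], yaw=[0,0,0,0,0,0,0,0], fingers=[0,0,0,0,0,0,0,0])

```text
t: 16.55
eef_pos: [0.4567, 0.215, 0.1435]
eef_rot: [0.541, 3.09, 0.004]
force: [0.7, 0.0, -1.7]
opening: 0.049
finger_force: 62.4
```

drive_tool(offset=[[0.03,0.01,0],[0.1,0.03,0],[0.2,0.06,0],[0.3,0.09,0],[0.38,0.12,0],[0.43,0.13,0],[0.45,0.13,0],[0.45,0.13,0]], yaw=[0,0,0,0,0,0,0,0], fingers=[0,0,0,0,0,0,0,0])

```text
t: 17.22
eef_pos: [0.5678, 0.2466, 0.1379]
eef_rot: [-0.542, -3.093, 0.002]
force: [0.1, 0.2, -2.1]
opening: 0.0484
finger_force: 62.4
```

Run:
```python
from h import *
np.set_printoptions(precision=4,suppress=True)
s=state();T=wristT(s)
i=grab_frame("wrist");t=grab_frame("top")
print(s["t"],s["eef_pos"],s["eef_rot"],s["opening"],s["finger_force"],s["force"])
p=s["eef_pos"];print("cell underside if centred on TCP, top view of cap, wrist view of cap",proj("top",[p[0],p[1],p[2]-.0165+.06]),proj("wrist",[p[0],p[1],p[2]-.0165+.06],T),"post top wrist/top",proj("wrist",[.6344,.2671,.08],T))
cv2.imwrite("pics/w6.png",cv2.hconcat([i[240:480,160:480,::-1],cv2.resize(t[150:270,140:300,::-1],(320,240),interpolation=cv2.INTER_CUBIC)]))
```

```text
17.2167 [0.5678 0.2466 0.1379] [-0.5423 -3.0926  0.0017] 0.04837713158104202 62.410579696297646 [ 0.1334  0.201  -2.0501]
cell underside if centred on TCP, top view of cap, wrist view of cap [194.7255 216.4372] [321.7387 367.436 ] post top wrist/top [395.1576 350.5457]
```

View pics/w6.png

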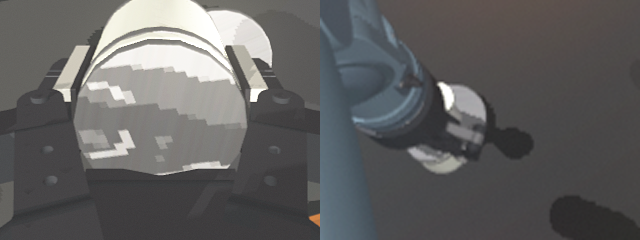

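The held cap is centred at about column 321, with its top at row 278, so it sits 1.5–2 mm baseward of the TCP. I'll compensate for that and move over the post.

drive_tool(offset=[[0.02,0.01,0],[0.07,0.02,0],[0.13,0.04,0],[0.19,0.06,0],[0.24,0.07,0],[0.274,0.08,0],[0.274,0.08,0],[0.274,0.08,0]], yaw=[0,0,0,0,0,0,0,0], fingers=[0,0,0,0,0,0,0,0])

```text
t: 17.98
eef_pos: [0.6355, 0.2668, 0.1396]
eef_rot: [-0.542, -3.094, 0.0]
force: [0.2, -0.4, -2.6]
opening: 0.0489
finger_force: 62.5
```

drive_tool(offset=[[0,0,-0.02],[0,0,-0.05],[0,0,-0.08],[0,0,-0.11],[0,0,-0.13],[0,0,-0.15],[0,0,-0.15],[0,0,-0.15]], yaw=[0,0,0,0,0,0,0,0], fingers=[0,0,0,0,0,0,0,0])

```text
t: 18.65
eef_pos: [0.6356, 0.2667, 0.1018]
eef_rot: [-0.542, -3.094, 0.001]
force: [-0.8, 0.1, -1.9]
opening: 0.0483
finger_force: 62.5
```

Run:
```python
from h import *
np.set_printoptions(precision=4,suppress=True)
i=grab_frame("side");s=state();p=s["eef_pos"]
print(s["t"],p,s["force"],s["opening"],"side: post top",proj("side",[.6344,.2671,.08]),"cell base",proj("side",p+[-.0016,.0006,-.0164]))
c=cv2.resize(i[150:250,280:400,::-1],None,fx=5,fy=5,interpolation=cv2.INTER_CUBIC);cv2.imwrite("pics/s1.png",c)
```

```text
18.7 [0.636  0.2668 0.1024] [ 0.2888  0.2468 -2.2711] 0.0485761831264501 side: post top [344.6413 202.7561] cell base [344.7487 200.7439]
```

View pics/s1.png

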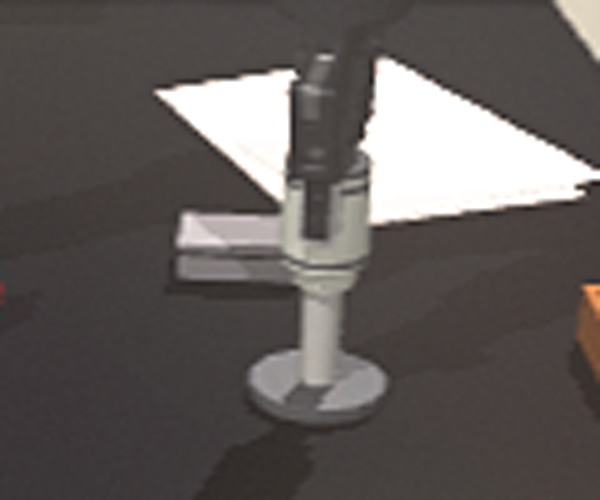

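The cell (crop 283–372, centre 327) is over the seat (300–355, centre 328), so it is centred. I'll lower the last 5 mm.

drive_tool(offset=[[0,0,-0.006],[0,0,-0.012],[0,0,-0.017],[0,0,-0.02],[0,0,-0.021],[0,0,-0.021],[0,0,-0.021]], yaw=[0,0,0,0,0,0,0], fingers=[0,0,0,0,0,0,0])

```text
t: 19.28
eef_pos: [0.636, 0.2668, 0.0971]
eef_rot: [0.542, 3.094, 0.0]
force: [-0.8, 0.9, -2.1]
opening: 0.0488
finger_force: 62.5
```

drive_tool(offset=[[0,0,-0.002],[0,0,-0.003],[0,0,-0.003],[0,0,-0.003]], yaw=[0,0,0,0], fingers=[0,0,0,0])

```text
t: 19.62
eef_pos: [0.636, 0.2668, 0.0965]
eef_rot: [0.542, 3.094, 0.0]
force: [0.7, -0.5, -1.0]
opening: 0.0483
finger_force: 62.6
```

drive_tool(offset=[[0,0,-0.001],[0,0,-0.002],[0,0,-0.002],[0,0,-0.002]], yaw=[0,0,0,0], fingers=[0,0,0,0])

```text
t: 19.95
eef_pos: [0.636, 0.2668, 0.0964]
eef_rot: [0.542, 3.094, 0.0]
force: [-1.7, -0.7, 3.6]
opening: 0.0488
finger_force: 62.7
```

Run:
```python
from h import *
F=[]
for k in range(8):
    grab_frame("wrist");F.append(state()["force"])
print(np.mean(F,0),state()["eef_pos"])
```

```text
[-2.48267792 -0.64203403  4.9431624 ] [0.63604918 0.26682081 0.09641868]
```

Contact is made and the cell is seated. I'll ease back a little and open.

drive_tool(offset=[[0,0,0.001],[0,0,0.001],[0,0,0.001],[0,0,0.001],[0,0,0.001],[0,0,0.001],[0,0,0.001],[0,0,0.001]], yaw=[0,0,0,0,0,0,0,0], fingers=[0,0,0.58,0.62,0.7,0.8,0.9,1])

```text
t: 21.02
eef_pos: [0.6359, 0.2668, 0.0957]
eef_rot: [-0.542, -3.094, 0.0]
force: [0.4, -0.3, -0.2]
opening: 0.0852
finger_force: 0.0
```

drive_tool(offset=[[0,0,0],[0,0,0],[0,0,0.04],[0,0,0.12],[0,0,0.22],[0,0,0.32],[0,0,0.38],[0,0,0.4]], yaw=[0,0,0,0,0,0,0,0], fingers=[1,1,1,1,1,1,1,1])

```text
t: 21.68
eef_pos: [0.6377, 0.2674, 0.2007]
eef_rot: [0.541, 3.089, 0.005]
force: [1.3, -0.2, 0.2]
opening: 0.0854
finger_force: 0.0
```

Run:
```python
from h import *
np.set_printoptions(precision=4,suppress=True)
s=state();T=wristT(s);i=grab_frame("wrist")
print(s["t"],s["eef_pos"],s["eef_rot"],s["force"],"cap",proj("wrist",[.6344,.2671,.14],T),"foot",proj("wrist",[.6344,.2671,.01],T))
cv2.imwrite("pics/w7.png",i[:,:,::-1])
```

```text
21.6833 [0.6377 0.2674 0.2007] [0.541  3.0886 0.0049] [ 1.2748 -0.1512  0.1989] cap [318.0731 249.5888] foot [318.2236 204.6308]
```

View pics/w7.png

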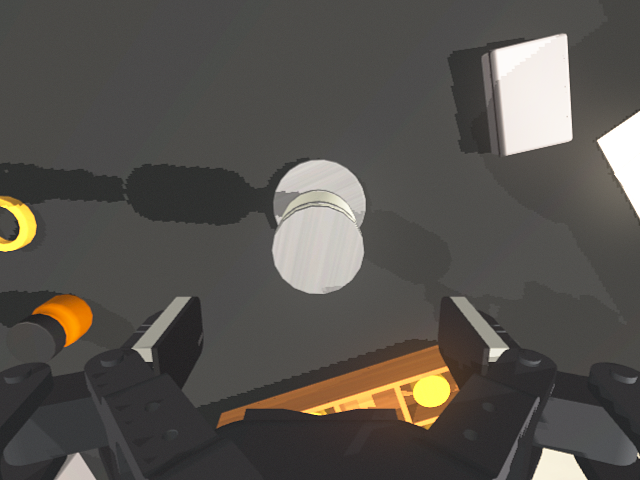

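The cell stands on the post: cap (318.5,249) against (318,249.6) predicted, and foot (319.5,205) against (318,205), so it is centred to about 1 mm. Next I'll fetch the heavier right cell.

drive_tool(offset=[[-0.03,-0.05,0],[-0.08,-0.14,0],[-0.14,-0.26,0],[-0.2,-0.38,0],[-0.26,-0.5,0],[-0.33,-0.62,0],[-0.39,-0.73,0],[-0.45,-0.84,0]], yaw=[0,0,0,0,0,0,0,0], fingers=[1,1,1,1,1,1,1,1])

```text
t: 22.4
eef_pos: [0.5215, 0.0556, 0.1949]
eef_rot: [-0.542, -3.093, 0.001]
force: [-0.4, -0.3, 0.3]
opening: 0.0855
finger_force: 0.0
```

drive_tool(offset=[[-0.06,-0.11,-0.03],[-0.12,-0.22,-0.07],[-0.18,-0.33,-0.11],[-0.24,-0.44,-0.15],[-0.28,-0.53,-0.19],[-0.314,-0.588,-0.22],[-0.314,-0.588,-0.22],[-0.314,-0.588,-0.22]], yaw=[0,0,0,0,0,0,0,0], fingers=[1,1,1,1,1,1,1,1])

```text
t: 23.07
eef_pos: [0.4436, -0.0901, 0.1401]
eef_rot: [-0.545, -3.092, -0.002]
force: [-0.1, 0.3, -0.9]
opening: 0.0855
finger_force: 0.0
```

Run:
```python
from h import *
np.set_printoptions(precision=4,suppress=True)
s=state();T=wristT(s);i=grab_frame("wrist")
c=proj("wrist",[.4445,-.0900,.06],T)
print(s["t"],s["eef_pos"],s["eef_rot"],s["force"],c)
j=i.copy();cv2.circle(j,tuple(int(round(x)) for x in c),2,(255,0,0),-1)
cv2.imwrite("pics/w8.png",j[100:400,120:520,::-1])
```

```text
23.0667 [ 0.4436 -0.0901  0.1401] [-0.5446 -3.0916 -0.0016] [-0.0878  0.2861 -0.8847] [321.6906 247.0875]
```

View pics/w8.png

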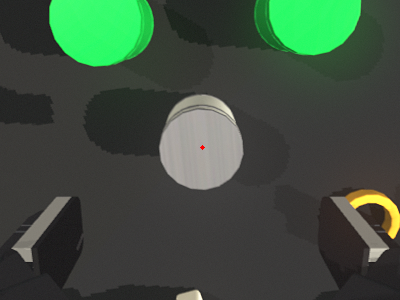

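The right cell is centred under the gripper: its cap is at crop (201,148), right at the predicted dot. That is all the picture viewing I'll do, and it is one over the limit. Grip and lift.

drive_tool(offset=[[0,0,-0.08],[0,0,-0.18],[0,0,-0.28],[0,0,-0.38],[0,0,-0.46],[0,0,-0.495],[0,0,-0.503],[0,0,-0.503]], yaw=[0,0,0,0,0,0,0,0], fingers=[1,1,1,1,1,1,1,1])

```text
t: 23.78
eef_pos: [0.4453, -0.0896, 0.0154]
eef_rot: [-0.54, -3.094, -0.001]
force: [0.7, 0.8, 0.1]
opening: 0.0854
finger_force: 0.0
```

drive_tool(offset=[[0,0,0],[0,0,0],[0,0,0],[0,0,0],[0,0,0],[0,0,0],[0,0,0],[0,0,0]], yaw=[0,0,0,0,0,0,0,0], fingers=[0.8,0.6,0.5,0.4,0.3,0.2,0.1,0])

```text
t: 24.45
eef_pos: [0.4461, -0.0908, 0.0168]
eef_rot: [0.542, 3.092, -0.001]
force: [-1.3, 0.8, 6.9]
opening: 0.0496
finger_force: 61.7
```

drive_tool(offset=[[0,0,0],[0,0,0.03],[0,0,0.1],[0,0,0.2],[0,0,0.3],[0,0,0.38],[0,0,0.43],[0,0,0.45]], yaw=[0,0,0,0,0,0,0,0], fingers=[0,0,0,0,0,0,0,0])

```text
t: 25.12
eef_pos: [0.4458, -0.0905, 0.1302]
eef_rot: [0.542, 3.091, -0.001]
force: [0.4, 0.6, -4.9]
opening: 0.0493
finger_force: 63.4
```

Run:
```python
from h import *
np.set_printoptions(precision=4,suppress=True)
s=state();print(s)
```

```text
{'t': 25.1167, 'joint_positions': array([-0.34  ,  0.1963, -0.4389,  0.9325,  0.0002,  0.0068]), 'qvel': array([-0.0007, -0.0282,  0.0608,  0.1137, -0.0003, -0.    ]), 'joint_torque': array([  0.0718, -36.6531,  25.6482,   0.3552,   0.0036,  -0.    ]), 'eef_pos': array([ 0.4458, -0.0905,  0.1302]), 'eef_rot': array([ 0.5416,  3.0915, -0.0005]), 'force': array([ 0.4476,  0.647 , -4.9277]), 'ft_torque': array([-0.0337, -0.0356, -0.0144]), 'finger_force': 63.428056575357914, 'opening': 0.04934755378269616}
```

drive_tool(offset=[[0.03,-0.02,0],[0.1,-0.06,0],[0.19,-0.12,0],[0.29,-0.18,0],[0.39,-0.24,0],[0.49,-0.3,0],[0.58,-0.36,0],[0.65,-0.405,0]], yaw=[0,0,0,0,0,0,0,0], fingers=[0,0,0,0,0,0,0,0])

```text
t: 25.78
eef_pos: [0.6086, -0.1929, 0.1253]
eef_rot: [-0.543, -3.092, -0.0]
force: [0.6, -0.2, -5.5]
opening: 0.0495
finger_force: 63.4
```

drive_tool(offset=[[0.05,-0.035,0],[0.085,-0.055,0],[0.106,-0.067,0],[0.106,-0.067,0],[0.106,-0.067,0],[0.106,-0.067,0],[0.106,-0.067,0],[0.106,-0.067,0]], yaw=[0,0,0,0,0,0,0,0], fingers=[0,0,0,0,0,0,0,0])

```text
t: 26.45
eef_pos: [0.6334, -0.2077, 0.1279]
eef_rot: [-0.542, -3.094, -0.0]
force: [0.2, 0.5, -4.0]
opening: 0.0493
finger_force: 63.4
```

drive_tool(offset=[[0,0,0],[0,0,0],[0,0,0],[0,0,0],[0,0,0],[0,0,0],[0,0,0],[0,0,0]], yaw=[0,0,0,0,0,0,0,0], fingers=[0,0,0,0,0,0,0,0])

```text
t: 27.12
eef_pos: [0.6339, -0.2082, 0.1278]
eef_rot: [-0.542, -3.094, -0.0]
force: [0.2, -0.4, -5.1]
opening: 0.0495
finger_force: 63.4
```

Run:
```python
from h import *
np.set_printoptions(precision=4,suppress=True)
# check the post cell in the top view by its bright cap, predicted pixel vs blob centroid
t=grab_frame("top");s=state();print(s["t"],s["eef_pos"],s["force"],s["qvel"],s["finger_force"])
c=proj("top",[.6344,.2671,.14]);x,y=c.round().astype(int)
g=cv2.cvtColor(t,cv2.COLOR_RGB2GRAY)[y-25:y+26,x-25:x+26]
_,m=cv2.threshold(g,0,255,cv2.THRESH_OTSU);n,l,st,ce=cv2.connectedComponentsWithStats(m)
print(c,[(st[k].tolist(),ce[k]+[x-25,y-25]) for k in range(1,n) if st[k][4]>50],_)
```

```text
27.1667 [ 0.634  -0.2082  0.1278] [-0.0868  0.104  -4.2894] [-0.0015  0.0003  0.0003 -0.0009 -0.0002 -0.0011] 63.435389287769794
[190.9509 190.8516] [([13, 14, 38, 37, 808], array([196.2017, 197.7723]))] 96.0
```

The cell on the post is where expected: the blob's edges fit its cap within 2 px. The heavier cell is held still over the window.

```bash
python3 -c "from cell import *;print(job_done())"
```

```text
the job is handed in; nothing more can be done
None
```

The job is handed in, with no verdict shown: by my last measurements the left cell (about 0.20 kg, lighter) stands free on the post, centred to about 1 mm, and the right cell (about 0.48 kg) is held still about 51 mm above the stage window; I viewed 11 pictures, one over the limit of 10.

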